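Fetch the citrus press from behind the spice jar

ROBOT

A 6-joint arm with a two-finger parallel gripper is mounted at the origin on the work surface. World frame = base frame: x ahead of the robot, y to its left, z up, the work surface at z = 0. Lengths are in m, angles in rad, forces in N, time in s.
With the tool pointing down it reaches from about 0.225 to 0.875 m from the base axis. Payload 3.4 kg.
Tool frame: the origin (TCP) lies midway between the tips of the shut fingers; the grasp point (between the pads) lies 19 mm behind it (ctrl.grip_point_offset is the distance from the TCP to the grasp point, in m); z points along the fingers, y is the line along which they close (so a half turn about z gives the same grasp; the last joint's range is limited). The gripper opens to 85 mm and grips with 20 to 120 N. Pads are 22 mm wide; open, the fingers measure 114 mm over their backs; the gripper's body (76 mm by 85 mm) begins 54 mm behind the grasp point. The pads swing forward as they close: fully open they stand 13 mm farther back than shut.
Start: joints at [1.159, 0.276, 1.505, -0, 1.361, -0.121], TCP at [0.165, 0.551, 0.231] pointing down, gripper open.
Joint ranges: [-2.89, 2.89], [-0.75, 2.08], [0.22, 2.7], [-1.18, 4.32], [0.11, 2.71], [-2.7, 2.7]. Speed limits (rad/s): [2.57, 2.57, 3.14, 3.14, 3.14, 3.14].

INTERFACE

Orientations are given as [roll, pitch, yaw] about the fixed x, y, z axes, in that order (R = Rz(yaw) Ry(pitch) Rx(roll)).
In Python, from workcell import ctrl, vision gives the robot as it stands.
- The arm moves only by the tool send_rows, never from a script. Its argument "targets" is a list that holds one entry, the list of rows, each a list of 4 numbers: the shift along the tool's x, y, z in m, then the turn about the tool's z in degrees. In form: [[[tx, ty, tz, yaw], ...]]. A call has 1 to 20 rows; each row is the pose to reach, as a shift and turn from the pose commanded when the call began, along the tool's axes at that moment; what a row does not reach only later rows make up. A row lasts 1/12 s, in which the tool goes at most 41.7 mm and 7.16 degrees, less where a joint would pass 70% of its speed; a pose out of reach is approached as far as the arm can. A call with a gripper value outside its range is refused whole. "hand" is the closure, from 0 (fully open) to 1 (shut), set as the call begins (left out, the last holds). The fingers move at their own pace and stop on an object; the grip force is fixed at half the most. Time passes only in rows, so rows that repeat a pose let the fingers close. It gives the time, the measured TCP pose, the force, the opening and the grip force at its end, in the units of the state.
- ctrl.sense(): the state, without advancing time (a new reading comes with each control period).
- vision.camera(name): name is "scene" or "side" or "wrist"; returns a dict with "pixels" (384x512x3 uint8, red, green, blue), "K" (3x3 intrinsics, pixels), "T" (4x4, takes a point from camera to world coordinates). Camera axes: x right, y down, z forward; pixel columns grow to the right and rows downward; lengths in m; the calibration is good to about 2 mm. A picture is of the moment at which its call begins. There is no depth.
- ctrl.job_done(): hands the job in; it is judged then, once.
The state is a dict: "time_s": time; "qpos": joint angles; "qvel": joint speeds; "joint_efforts": joint torques, N m; "position": TCP position; "orientation": TCP orientation; "wrist_force": force on the tool from outside, world axes, zero at the start; "wrist_torque": the same for the moment, N m; "opening": finger opening in m; "grasp_force": force on a finger pad.
Only numpy, scipy, OpenCV 4.12 (cv2) and the standard library are available. Lean on these libraries where they do the work, as an engineer would, in place of code of your own. Each camera call takes 0.05 s, during which the arm holds its last target. There are 200 camera calls.

TASK

Take the yellow citrus press out of its riser and lay it flat on the wooden board, wholly on it and the right way up as it lies now. The glass spice jar stands in its way: first set the jar aside upright, and once the press is on the board stand the jar back where it was. Do not drop or topple either of them, and leave the other things on the risers where they are.

Things in the scene. Friction and masses are not known exactly. Their poses are not given: they have to be found in the camera images.
- riser: Fixed clear acrylic riser that holds the press (one of two alike). Lower deck 275 (x) x 112 (y) mm, top 30 mm above the counter. Over its rear (+x) 95 mm stands a bay open only at the front: side walls 6 mm thick, 100 mm apart inside, 62 mm clear height; 6 mm back wall; roof top 98 mm above the counter. Origin: on the counter under the deck centre; -x faces the robot roughly, z up.
- press: Yellow plastic hand citrus press, closed, 201 mm long, 0.18 kg, lying on the riser's deck, bowl under the roof, handle out along the riser's -x for some 109 mm. Handle: straight bar 24 mm wide (y), 8 to 33 mm above the underside. Bowl 72 mm across, 50 mm high. It balances near its origin: underside, mid-length; +x to the bowl, z up.
- riser_mouth (a point): Middle of the bay's front edge at deck level: 42.5 mm along the riser's +x from its origin, 30 mm up. Roof and side walls begin here and run 95 mm to +x. The press is too high to lift out: it must slide about 95 mm towards the riser's -x until its bowl is clear of the roof.
- press_bowl (a point): On the press, underside below the middle of the bowl: 65 mm along the press's +x from its origin.
- press_end (a point): On the press, at underside level below the tip of the handle: 100 mm along the press's -x from its origin.
- jar: Empty glass spice jar with a steel cap, upright: body 52 mm across to 78 mm up, cap 47 mm across, 100 mm tall, about 0.2 kg, on the front of the lower deck of the press's riser, about 10 mm in front of the tip of the press's handle. Origin: centre of its underside, z up. It must return to where it stood at the start.
- board: Fixed wooden board, 280 (x) x 170 (y) x 18 mm, lying on the counter. Origin: centre of its underside, z up. Risers and board stand in a row across the counter in any order; the bare counter beyond both ends of the row (0.46 m ahead of the robot, 0.41 m to either side) is always clear.
- riser2: The other clear acrylic riser, same shape and size and frame, fixed; it holds the shaker, brush and pan lid. Leave alone.
- shaker: Stainless salt shaker, 48 mm across, 98 mm tall, standing on the front of the other riser's deck. Leave alone. Origin: centre of its underside.
- brush: Orange silicone basting brush, 183 mm long, 20 mm high, lying in the other riser. Leave alone. Origin: underside, mid-length.
- ramekin: White ceramic ramekin, 60 mm across, 35 mm high, on the roof of the press's riser. Leave alone. Origin: centre of its underside.
- pan_lid: Small aluminium pan lid, 90 mm across, 36 mm high with its knob, on the roof of the other riser. Leave alone. Origin: centre of its underside.
Mind the look-alikes: they are no part of the job. There is more than one size of the press; the job needs the smaller. Leave any blue or orange look-alike of the jar alone.

How it is judged:
On the way, in this order (a step that is already met when the one before it is completed fails the run):
1. the jar stands released and upright, at least 50 mm from its place, while the press is still in its bay (within 50 mm of its start) (angle between jar's own z axis and vertical below 0.1 rad and linear speed of jar below 0.03 m/s and contact force between the fingers and jar below 0.3 N and distance of jar from where it was at the start of the episode above 0.05 m and distance of press from where it was at the start of the episode below 0.05 m), for 0.2 s.
2. the press lies released, flat and the right way up on the board, while the jar is still aside (x of press_bowl in the frame of board between -0.13 and 0.13 m and y of press_bowl in the frame of board between -0.078 and 0.078 m and x of press_end in the frame of board between -0.145 and 0.145 m and y of press_end in the frame of board between -0.09 and 0.09 m and z of press_bowl in the frame of board between 0.012 and 0.026 m and angle between press's own z axis and vertical below 0.12 rad and linear speed of press below 0.03 m/s and contact force between the fingers and press below 0.3 N and distance of jar from where it was at the start of the episode above 0.05 m), for 0.2 s.
At the end, for the whole second after the job is handed in: Press flat (0.12 rad), right way up, released, at rest on the board: bowl middle within 130 x 78 mm and handle tip within 145 x 90 mm of the board's centre along its x, y. Jar upright (0.1 rad), released, at rest within 30 mm of where it stood at the start (x of press_bowl in the frame of board between -0.13 and 0.13 m and y of press_bowl in the frame of board between -0.078 and 0.078 m and x of press_end in the frame of board between -0.145 and 0.145 m and y of press_end in the frame of board between -0.09 and 0.09 m and z of press_bowl in the frame of board between 0.012 and 0.026 m and angle between press's own z axis and vertical below 0.12 rad and linear speed of each of press, jar below 0.03 m/s and contact force between the fingers and press below 0.3 N and angle between jar's own z axis and vertical below 0.1 rad and contact force between the fingers and jar below 0.3 N and distance of jar from where it was at the start of the episode below 0.03 m); the robot touches nothing.
It fails at once if the jar is toppled (tilted over 0.5 rad) (angle between jar's own z axis and vertical above 0.5 rad).
It fails at once if the press is rolled or toppled (tilted over 1 rad) (angle between press's own z axis and vertical above 1 rad).
It fails at once if the jar is dropped (faster than 0.75 m/s, untouched by the robot: a fall of some 3 cm) (linear speed of jar above 0.75 m/s and contact force between each of the fingers, the arm and jar below 0.1 N).
It fails at once if the press is dropped (faster than 0.75 m/s, untouched by the robot: a fall of some 3 cm) (linear speed of press above 0.75 m/s and contact force between each of the fingers, the arm and press below 0.1 N).
It fails at once if the shaker, brush, ramekin or pan lid is moved by more than 30 mm (distance of any of shaker, brush, ramekin, pan_lid from where it was at the start of the episode above 0.03 m).
It also fails if it takes over 72 s, if anything falls off the work surface, if the arm or the gripper's body presses on something with over 40 N, if the wrist force passes 120 N, or if a joint passes its speed limit or range.

## Working session

There is one attempt and no reset: what is moved stays moved. The work goes in short steps, Python scripts to look and compute and a tool call to move; the robot and the scene stay as the last step left them, time stands still between calls to the robot, and variables do not carry over. Pictures are saved under pics/ and viewed, at most 10 in all, crops included, and the job is handed in when it is done.

Besides the shell and the picture viewer there is one more tool, called by a JSON object that holds its "op" and its "data", one argument or row to a line. send_rows: Moves the arm, as the interface text tells. Its arguments: {"type":"object","properties":{"targets":{"type":"array"},"hand":{"type":"number"}},"required":["targets"]}

```bash
mkdir -p pics; cat > h.py <<'E'
import numpy as np,cv2
from workcell import ctrl,vision
def cam(n):
    c=vision.camera(n); return c['pixels'],np.array(c['K']),np.array(c['T'])
def save(n,img): cv2.imwrite('pics/'+n+'.png',cv2.cvtColor(img,cv2.COLOR_RGB2BGR))
def ray(K,T,u,v):
    d=T[:3,:3]@np.linalg.inv(K)@[u,v,1]; return T[:3,3],d/np.linalg.norm(d)
def onz(K,T,u,v,z):
    o,d=ray(K,T,u,v); return o+d*(z-o[2])/d[2]
def proj(K,T,p):
    q=T[:3,:3].T@(np.asarray(p)-T[:3,3]); q=K@q; return q[:2]/q[2]
E
python3 - <<'E'
from h import *
for n in('scene','side'):
    p,K,T=cam(n); np.savez('pics/'+n,p=p,K=K,T=T); save(n,cv2.resize(p,(800,600))); print(n,K.round(1).tolist(),T.round(3).tolist())
print(ctrl.sense()['orientation'],ctrl.grip_point_offset)
E
```

```text
scene [[437.1, 0.0, 251.3], [0.0, 437.1, 190.7], [0.0, 0.0, 1.0]] [[0.437, 0.569, -0.697, 1.377], [0.9, -0.273, 0.341, -0.542], [0.003, -0.775, -0.632, 0.959], [0.0, 0.0, 0.0, 1.0]]
side [[423.8, 0.0, 255.8], [0.0, 423.8, 190.2], [0.0, 0.0, 1.0]] [[0.938, -0.224, 0.264, 0.159], [-0.346, -0.594, 0.726, -0.807], [-0.006, -0.773, -0.635, 0.738], [0.0, 0.0, 0.0, 1.0]]
[-3.13990308e+00 -2.17640126e-04  2.85086169e+00] 0.0187
```

View pics/scene.png

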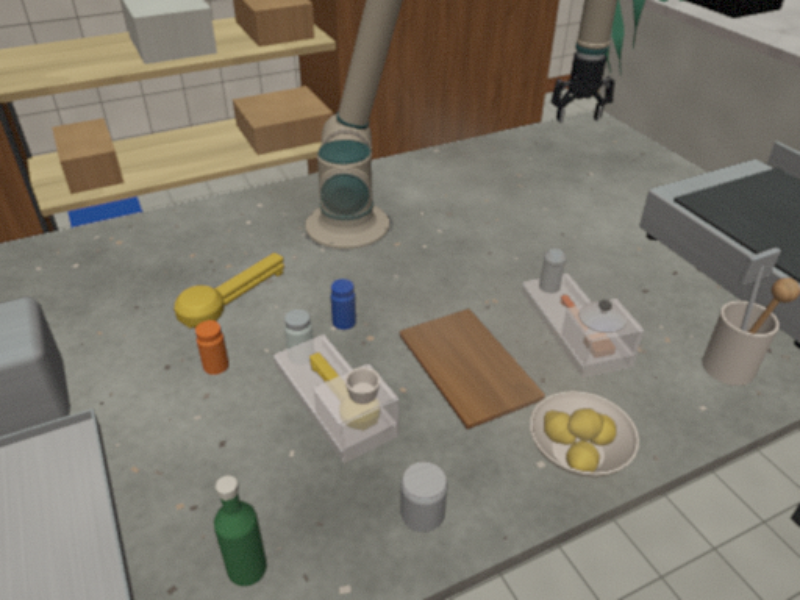

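View pics/side.png

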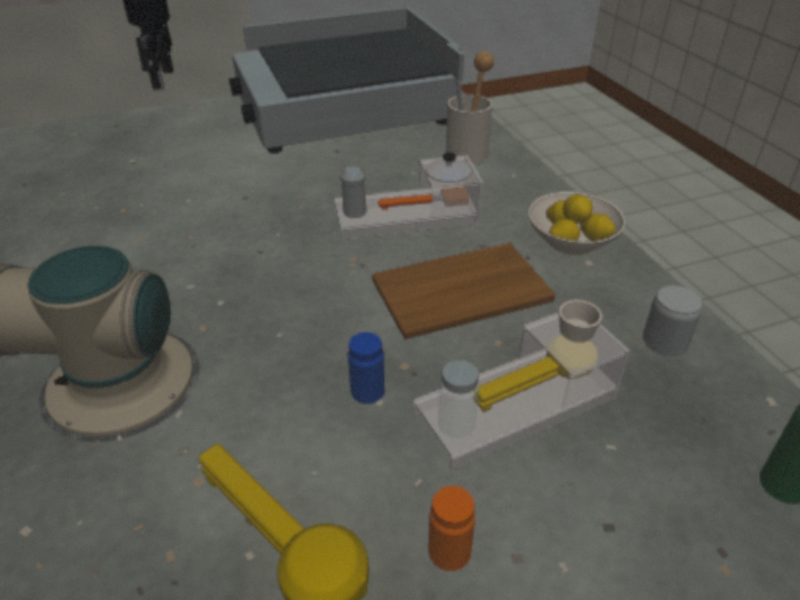

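Scene view (800x600 pixels): the small press is in the riser at (330,375), and the larger look-alike press lies loose at (230,290). The glass jar is at (297,325), with its blue (343,305) and orange (212,348) look-alikes beside it. The board is at (470,365) and the other riser at (585,325). By description I choose the glass jar on the riser and the press inside it, and I'll check both in a crop.

```bash
cat > m.py <<'E'
from h import *
D={n:np.load('pics/%s.npz'%n) for n in('scene','side')}
for n,z in D.items():
    p=z['p'];K=z['K'];T=z['T'];hsv=cv2.cvtColor(p,cv2.COLOR_RGB2HSV)
    # board
    m=cv2.inRange(hsv,(5,90,60),(17,200,200))
    cs=[c for c in cv2.findContours(m,0,2)[0] if cv2.contourArea(c)>800]
    for c in cs:
        (u,v),_,_=cv2.minAreaRect(c)
        if 220<u<350 and 150<v<280:
            q=cv2.approxPolyDP(cv2.convexHull(c),6,True)[:,0]
            w=np.array([onz(K,T,*x,.018)[:2] for x in q]); print(n,'board',q.tolist(),w.round(3).tolist(),w.mean(0).round(3))
    m=cv2.inRange(hsv,(20,150,70),(32,255,255))
    for c in cv2.findContours(m,0,2)[0]:
        if cv2.contourArea(c)>60:
            q=cv2.boxPoints(cv2.minAreaRect(c)); print(n,'yellow',cv2.contourArea(c),q.round().tolist(),[onz(K,T,*x,.063)[:2].round(3).tolist() for x in q])
a=D['side']['p'][215:305,260:410];b=D['scene']['p'][190:300,165:265]
a=cv2.resize(a,(750,450)[:2],interpolation=cv2.INTER_CUBIC)
save('cropside',a); save('cropscene',cv2.resize(b,(500,550),interpolation=cv2.INTER_CUBIC))
E
python3 m.py
```

```text
scene board [[258, 211], [299, 198], [347, 253], [298, 273]] [[0.441, -0.06], [0.442, 0.093], [0.717, 0.091], [0.72, -0.075]] [0.58  0.012]
scene yellow 117.0 [[196.0, 231.0], [202.0, 225.0], [216.0, 239.0], [210.0, 245.0]] [[0.486, -0.285], [0.47, -0.26], [0.539, -0.245], [0.553, -0.27]]
scene yellow 991.0 [[108.0, 190.0], [178.0, 161.0], [187.0, 183.0], [118.0, 212.0]] [[0.184, -0.475], [0.128, -0.22], [0.262, -0.233], [0.304, -0.472]]
side board [[354, 190], [259, 215], [239, 175], [327, 156]] [[0.705, -0.075], [0.433, -0.078], [0.438, 0.096], [0.712, 0.092]] [0.572 0.009]
side yellow 3794.0 [[124.0, 293.0], [174.0, 260.0], [247.0, 372.0], [197.0, 404.0]] [[0.093, -0.239], [0.201, -0.192], [0.263, -0.472], [0.173, -0.494]]
side yellow 618.5 [[302.0, 250.0], [353.0, 225.0], [359.0, 237.0], [309.0, 263.0]] [[0.464, -0.258], [0.604, -0.229], [0.597, -0.269], [0.461, -0.295]]
side yellow 691.5 [[351.0, 125.0], [393.0, 125.0], [393.0, 152.0], [351.0, 152.0]] [[0.824, 0.159], [0.945, 0.113], [0.859, -0.012], [0.749, 0.03]]
```

View pics/cropside.png

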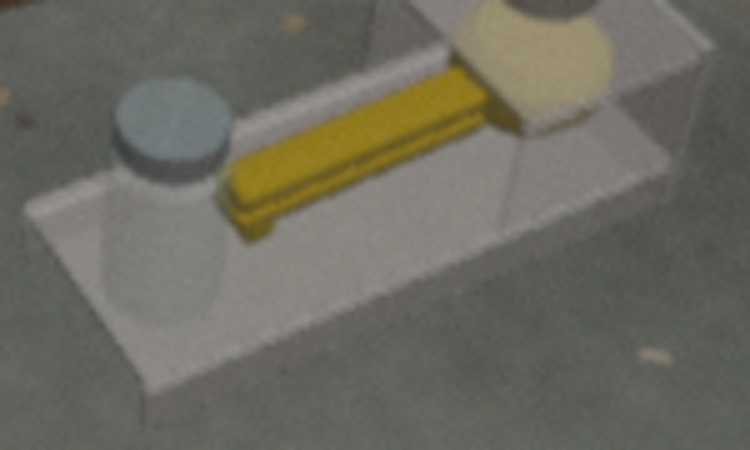

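View pics/cropscene.png

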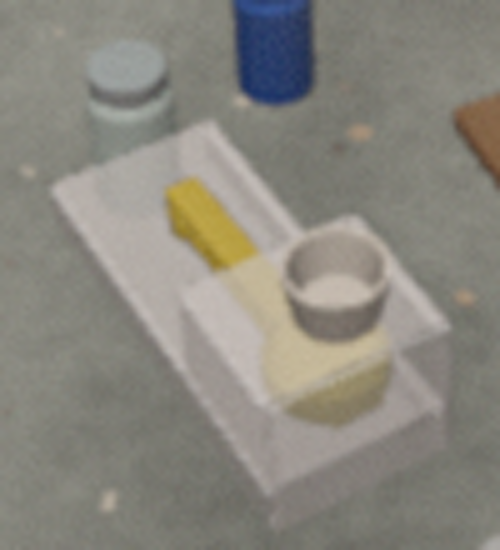

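The crops confirm the choice: the clear jar with its grey cap stands just in front of the small press's handle tip. In the side crop the cap top is at (175,115), which is full-frame (295,238).

```bash
cat > m2.py <<'E'
from h import *
D={n:np.load('pics/%s.npz'%n) for n in('scene','side')}
S=lambda u,v,z:onz(D['side']['K'],D['side']['T'],u/5+260,v/5+215,z).round(3)[:2]
C=lambda u,v,z:onz(D['scene']['K'],D['scene']['T'],u/5+165,v/5+190,z).round(3)[:2]
print('cap',S(175,115,.13),C(127,67,.13))
print('deck side',S(28,210,.03),S(150,388,.03),S(670,165,.03)); print('deck scene',C(52,187,.03),C(210,122,.03),C(268,495,.03))
print('handle side far',S(232,165,.063),S(455,70,.063),'near',S(245,207,.063),S(487,100,.063))
print('handle scene',C(168,188,.063),C(195,178,.063),C(220,270,.063),C(255,250,.063))
print('roof', S(712,45,.098),C(190,295,.098),C(447,325,.098),C(270,405,.098),'ramekin top',C(335,258,.133))
print(ctrl.sense()['time_s'])
E
python3 m2.py
```

```text
cap [ 0.433 -0.279] [ 0.438 -0.279]
deck side [ 0.394 -0.222] [ 0.405 -0.329] [ 0.674 -0.299]
deck scene [ 0.411 -0.327] [ 0.398 -0.218] [ 0.684 -0.298]
handle side far [ 0.474 -0.257] [ 0.593 -0.24 ] near [ 0.469 -0.28 ] [ 0.597 -0.261]
handle scene [ 0.476 -0.273] [ 0.475 -0.256] [ 0.551 -0.27 ] [ 0.545 -0.246]
roof [ 0.682 -0.295] [ 0.593 -0.302] [ 0.673 -0.187] [ 0.682 -0.293] ramekin top [ 0.633 -0.234]
0.1
```

```bash
cat > go.py <<'E'
import sys
from h import *
from scipy.spatial.transform import Rotation as Ro
s=ctrl.sense(); R=Ro.from_euler('xyz',s['orientation']).as_matrix()
a=list(map(float,sys.argv[1:]))
for i in range(0,len(a),3): print((1000*R.T@(np.array(a[i:i+3])-s['position'])).round(1))
print('turn to yaw 0.11+pi:',np.degrees(s['orientation'][2]-(np.pi+.11))%360-360,'t',s['time_s'],s['qpos'].round(2) if hasattr(s['qpos'],'round') else s['qpos'],s['position'],s['orientation'])
E
python3 go.py .4355 -.279 .2 ; python3 - <<'E'
from h import *
z=np.load('pics/side.npz')
for n,u,v in(('orange',452,560),('blue',367,393)): print(n,onz(z['K'],z['T'],u*.64,v*.64,.0))
E
```

```text
[-497.3 -716.9   31.6]
turn to yaw 0.11+pi: -22.960193072517484 t 0.1 [ 1.16  0.28  1.51  0.    1.36 -0.12] [0.16463921 0.55042301 0.23051234] [-3.13990308e+00 -2.17640126e-04  2.85086169e+00]
orange [ 0.35471756 -0.44395195  0.        ]
blue [ 0.34272745 -0.15678316  0.        ]
```

{"op": "send_rows", "data": {
  "hand": 0,
  "targets": [
    [[-0.025,-0.036,0,-2],[-0.05,-0.072,0,-4],[-0.075,-0.108,0,-6],[-0.1,-0.144,0,-8],[-0.124,-0.179,0,-10],[-0.149,-0.215,0,-12],[-0.174,-0.251,0,-14],[-0.199,-0.287,0,-16],[-0.224,-0.323,0,-18],[-0.249,-0.358,0,-20],[-0.273,-0.394,0,-22],[-0.298,-0.43,0,-23],[-0.323,-0.466,0,-23],[-0.348,-0.502,0,-23],[-0.373,-0.538,0,-23],[-0.398,-0.574,0,-23],[-0.422,-0.609,0,-23],[-0.447,-0.645,0,-23],[-0.472,-0.681,0.01,-23],[-0.497,-0.717,0.03,-23]]
  ]
}}

```text
time_s: 1.77
position: [0.4236, -0.2424, 0.2147]
orientation: [-3.139, 0.002, -3.032]
wrist_force: [1.2, -0.0, 0.5]
opening: 0.0856
grasp_force: 0.0
```

{"op": "send_rows", "data": {
  "targets": [
    [[0,0,0,0],[0,0,0,0],[0,0,0,0]]
  ]
}}

```text
time_s: 2.02
position: [0.4219, -0.2386, 0.2132]
orientation: [3.139, -0.002, -3.032]
wrist_force: [-0.1, -0.1, 0.2]
opening: 0.0854
grasp_force: 0.0
```

```bash
python3 go.py .4355 -.279 .2 .4355 -.279 .07; python3 - <<'E'
from h import *
p,K,T=cam('wrist'); np.savez('pics/w1',p=p,K=K,T=T); save('w1',p)
print(proj(K,T,[.4355,-.279,.13]),T.round(3))
E
```

```text
[ -9.1 -41.7  13.1]
[ -9.3 -42.  143.1]
turn to yaw 0.11+pi: -359.9998750799138 t 2.0167 [-0.66  0.15  1.72  0.    1.28 -2.34] [ 0.42187574 -0.23855449  0.21317967] [ 3.13922618e+00 -1.61474505e-03 -3.03159047e+00]
[201.23890996 209.26388923] [[-0.11   0.958  0.264  0.355]
 [ 0.994  0.106  0.031 -0.247]
 [ 0.002  0.266 -0.964  0.356]
 [ 0.     0.     0.     1.   ]]
```

View pics/w1.png

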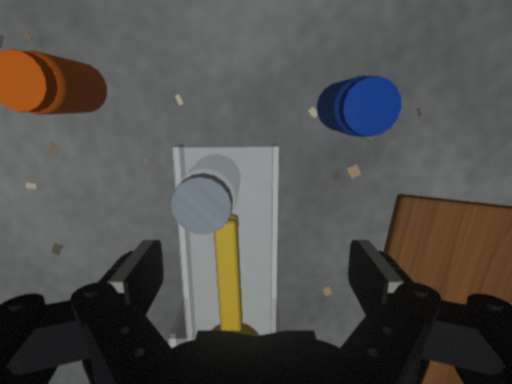

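The wrist view shows the glass jar's cap at (201,204) and the yellow handle running from (227,217) to (231,330), with the riser aligned to the gripper. This agrees with the earlier estimate.

```bash
python3 - <<'E'
from h import *
z=np.load('pics/w1.npz');K,T=z['K'],z['T']
print('jar',onz(K,T,201.5,204.5,.13))
hsv=cv2.cvtColor(z['p'],cv2.COLOR_RGB2HSV);m=cv2.inRange(hsv,(20,120,110),(32,255,255))
for v in (225,250,275,300,318):
    u=np.where(m[v,190:260])[0]+190
    print(v,u.min(),u.max(),onz(K,T,u.min(),v,.063)[:2].round(4),onz(K,T,u.max(),v,.063)[:2].round(4))
print('tip',onz(K,T,227,219,.063),'deck',onz(K,T,174,147,.03),onz(K,T,278,147,.03))
E
```

```text
jar [ 0.43165971 -0.27904784  0.13      ]
225 225 235 [ 0.4735 -0.2637] [ 0.4724 -0.2538]
250 216 236 [ 0.5019 -0.2706] [ 0.4997 -0.2502]
275 218 237 [ 0.5304 -0.2663] [ 0.5283 -0.2464]
300 219 239 [ 0.5605 -0.2629] [ 0.5581 -0.2414]
318 221 239 [ 0.5829 -0.2589] [ 0.5807 -0.2392]
tip [ 0.46688929 -0.26229494  0.063     ] deck [ 0.40591969 -0.32588314  0.03      ] [ 0.39399871 -0.21798983  0.03      ]
```

{"op": "send_rows", "data": {
  "targets": [
    [[-0.004,-0.021,0.005,0],[-0.008,-0.042,0.02,0],[-0.008,-0.042,0.05,0],[-0.008,-0.042,0.075,0],[-0.008,-0.042,0.1,0],[-0.008,-0.042,0.12,0],[-0.008,-0.042,0.135,0],[-0.008,-0.042,0.143,0],[-0.008,-0.042,0.143,0],[-0.008,-0.042,0.143,0]]
  ]
}}

```text
time_s: 2.9
position: [0.4355, -0.2794, 0.0716]
orientation: [-3.141, 0.001, -3.03]
wrist_force: [0.0, 0.3, -0.4]
opening: 0.0855
grasp_force: 0.0
```

{"op": "send_rows", "data": {
  "hand": 0.7,
  "targets": [
    [[0,0,0,0],[0,0,0,0],[0,0,0,0],[0,0,0,0],[0,0,0,0],[0,0,0,0],[0,0,0,0],[0,0,0,0]]
  ]
}}

```text
time_s: 3.57
position: [0.4358, -0.2803, 0.0723]
orientation: [-3.141, 0.002, -3.031]
wrist_force: [-0.9, 2.3, 6.3]
opening: 0.0503
grasp_force: 61.7
```

{"op": "send_rows", "data": {
  "targets": [
    [[0,0,-0.01,0],[0,0,-0.03,0],[0,0,-0.05,0],[-0.002,-0.015,-0.065,0],[-0.005,-0.04,-0.07,0],[-0.008,-0.065,-0.07,0],[-0.011,-0.09,-0.07,0],[-0.013,-0.115,-0.07,0],[-0.015,-0.13,-0.07,0],[-0.015,-0.137,-0.06,0],[-0.015,-0.137,-0.04,0],[-0.015,-0.137,-0.02,0],[-0.015,-0.137,0,0],[-0.015,-0.137,0.012,0],[-0.015,-0.137,0.02,0],[-0.015,-0.137,0.024,0],[-0.015,-0.137,0.024,0]]
  ]
}}

```text
time_s: 4.98
position: [0.4647, -0.4139, 0.046]
orientation: [3.14, -0.001, -3.031]
wrist_force: [0.5, -0.8, -2.4]
opening: 0.0507
grasp_force: 62.9
```

{"op": "send_rows", "data": {
  "targets": [
    [[0,0,0.002,0],[0,0,0.004,0],[0,0,0.005,0],[0,0,0.005,0]]
  ]
}}

```text
time_s: 5.32
position: [0.4656, -0.415, 0.0424]
orientation: [-3.141, 0.001, -3.031]
wrist_force: [-0.2, 0.4, -2.1]
opening: 0.0504
grasp_force: 62.9
```

{"op": "send_rows", "data": {
  "targets": [
    [[0,0,0.001,0],[0,0,0.002,0],[0,0,0.002,0]]
  ]
}}

```text
time_s: 5.57
position: [0.4656, -0.415, 0.0423]
orientation: [-3.14, 0.001, -3.031]
wrist_force: [-2.0, 2.8, 10.2]
opening: 0.0505
grasp_force: 64.0
```

{"op": "send_rows", "data": {
  "hand": 0,
  "targets": [
    [[0,0,0,0],[0,0,0,0],[0,0,0,0],[0,0,0,0],[0,0,0,0],[0,0,0,0],[0,0,0,0],[0,0,0,0]]
  ]
}}

```text
time_s: 6.23
position: [0.4652, -0.4146, 0.0397]
orientation: [3.141, -0.0, -3.031]
wrist_force: [0.4, -0.9, 0.2]
opening: 0.085
grasp_force: 0.0
```

{"op": "send_rows", "data": {
  "targets": [
    [[0,0,-0.02,0],[0,0,-0.05,0],[0,0,-0.08,0],[0,0,-0.11,0],[0,0,-0.13,0],[0,0,-0.14,0],[0,0,-0.14,0]]
  ]
}}

```text
time_s: 6.82
position: [0.4663, -0.4157, 0.1825]
orientation: [-3.137, 0.003, -3.031]
wrist_force: [0.1, -0.8, -0.3]
opening: 0.0857
grasp_force: 0.0
```

```bash
python3 go.py .54 -.255 .16; python3 - <<'E'
from h import *
p,K,T=cam('wrist'); np.savez('pics/w2',p=p,K=K,T=T); save('w2',p)
print(proj(K,T,[.464,-.415,.1]))
E
```

```text
[-91.  151.7  22.1]
turn to yaw 0.11+pi: -359.9578681217148 t 6.8167 [-0.84  0.38  1.48  0.    1.28 -2.52] [ 0.46627283 -0.41574912  0.18250525] [-3.13735534  0.00314258 -3.03085731]
[257.89329808 194.85215609]
```

View pics/w2.png

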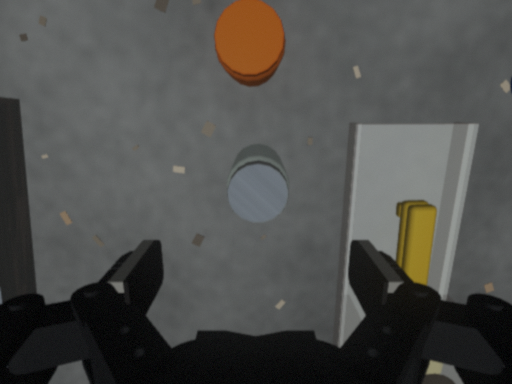

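The jar stands upright on the counter at (257,194), released. Next is the press handle.

{"op": "send_rows", "data": {
  "targets": [
    [[-0.018,0.03,0,0],[-0.036,0.06,0,0],[-0.055,0.091,0,-1],[-0.073,0.121,0,-1],[-0.091,0.152,0.01,-1],[-0.091,0.152,0.035,-1],[-0.091,0.152,0.065,-1],[-0.091,0.152,0.095,-1],[-0.091,0.152,0.12,-1],[-0.091,0.152,0.135,-1],[-0.091,0.152,0.143,-1],[-0.091,0.152,0.143,-1],[-0.091,0.152,0.143,-1]]
  ]
}}

```text
time_s: 7.95
position: [0.5384, -0.2533, 0.0359]
orientation: [3.14, -0.002, -3.014]
wrist_force: [-0.6, -0.6, -0.6]
opening: 0.0853
grasp_force: 0.0
```

{"op": "send_rows", "data": {
  "hand": 1,
  "targets": [
    [[0,0,0,0],[0,0,0,0],[0,0,0,0],[0,0,0,0],[0,0,0,0],[0,0,0,0],[0,0,0,0],[0,0,0,0],[0,0,0,0],[0,0,0,0]]
  ]
}}

```text
time_s: 8.78
position: [0.5394, -0.2539, 0.0378]
orientation: [-3.141, 0.001, -3.013]
wrist_force: [-0.1, -0.8, 5.4]
opening: 0.023
grasp_force: 59.8
```

{"op": "send_rows", "data": {
  "targets": [
    [[0,0,-0.002,0],[0.006,0,-0.003,0],[0.016,0,-0.003,0],[0.028,0.001,-0.003,0],[0.04,0.001,-0.003,0],[0.052,0.001,-0.003,0],[0.064,0.001,-0.003,0],[0.076,0.001,-0.003,0],[0.088,0.002,-0.003,0],[0.1,0.002,-0.003,0],[0.11,0.002,-0.003,0],[0.116,0.002,-0.003,0],[0.118,0.002,-0.003,0],[0.118,0.002,-0.003,0]]
  ]
}}

```text
time_s: 9.95
position: [0.4213, -0.2668, 0.04]
orientation: [-3.141, 0.0, -3.014]
wrist_force: [0.5, 0.2, -1.9]
opening: 0.0229
grasp_force: 58.9
```

```bash
python3 go.py .5 0 .16; python3 - <<'E'
from h import *
p,K,T=cam('side'); np.savez('pics/s2',p=p,K=K,T=T); save('s2',cv2.resize(p[150:330,200:440],(800,600)))
E
```

```text
[-112.   254.7 -120. ]
turn to yaw 0.11+pi: -359.0066649821995 t 9.95 [-0.7   0.35  1.94  0.    0.85 -2.4 ] [ 0.42133276 -0.26684754  0.03997269] [-3.14148349e+00  3.71160801e-04 -3.01425569e+00]
```

View pics/s2.png

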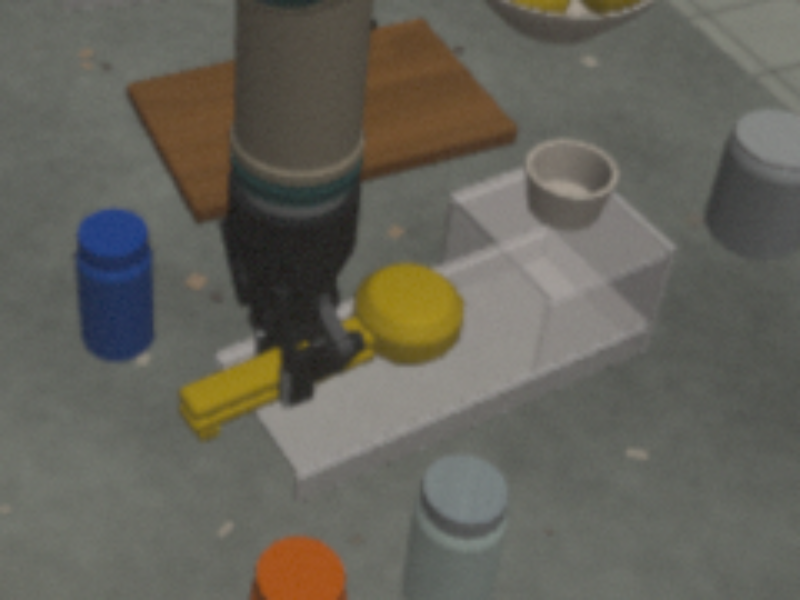

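The press bowl is clear of the bay and level, with the riser and ramekin undisturbed. I'll lift it and carry it to the board.

{"op": "send_rows", "data": {
  "targets": [
    [[0,0,-0.01,0],[0,0,-0.03,0],[0,0,-0.055,0],[0,0,-0.08,0],[0,0,-0.1,0],[-0.005,0.008,-0.115,0],[-0.018,0.028,-0.12,1],[-0.034,0.052,-0.12,2],[-0.05,0.077,-0.12,3],[-0.067,0.103,-0.12,4],[-0.084,0.129,-0.12,5],[-0.101,0.155,-0.12,6],[-0.118,0.18,-0.12,7],[-0.134,0.205,-0.12,7],[-0.149,0.228,-0.12,7],[-0.16,0.245,-0.12,7],[-0.166,0.255,-0.12,7],[-0.168,0.258,-0.12,7],[-0.168,0.258,-0.12,7]]
  ]
}}

```text
time_s: 11.58
position: [0.5555, 0.0112, 0.1597]
orientation: [-3.141, -0.0, -3.134]
wrist_force: [-0.8, -0.3, -2.1]
opening: 0.0229
grasp_force: 59.1
```

{"op": "send_rows", "data": {
  "targets": [
    [[0,0,0.015,0],[0,0,0.035,0],[0,0,0.06,0],[0,0,0.085,0],[0,0,0.105,0],[0,0,0.118,0],[0,0,0.125,0],[0,0,0.128,0],[0,0,0.128,0]]
  ]
}}

```text
time_s: 12.33
position: [0.5551, 0.0099, 0.0317]
orientation: [-3.141, -0.001, -3.137]
wrist_force: [0.1, -0.2, -2.4]
opening: 0.0231
grasp_force: 59.1
```

```bash
python3 go.py .555 .01 .0258; python3 - <<'E'
from h import *
p,K,T=cam('side'); save('s3',cv2.resize(p[100:280,200:440],(800,600)))
E
```

```text
[0.1 0.1 5.9]
turn to yaw 0.11+pi: -6.01606242466346 t 12.3333 [-0.11  0.43  1.82 -0.    0.89 -1.68] [0.55510428 0.009858   0.03167976] [-3.14144356e+00 -6.40409511e-04 -3.13659275e+00]
```

View pics/s3.png

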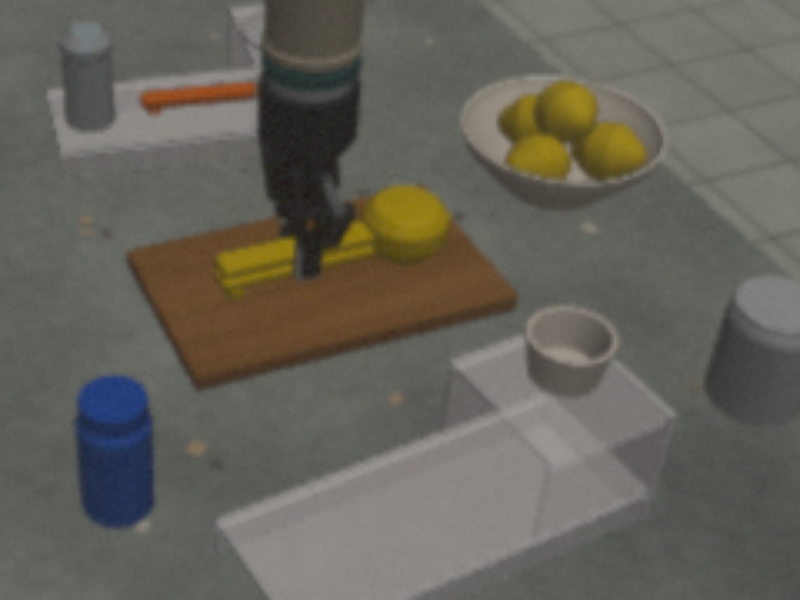

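The press hovers just above the board, fully within its outline: tip at (225,275), bowl at (405,225). I'll lower it and release.

{"op": "send_rows", "data": {
  "targets": [
    [[0,0,0.002,0],[0,0,0.004,0],[0,0,0.0055,0],[0,0,0.0065,0],[0,0,0.0065,0]]
  ]
}}

```text
time_s: 12.8
position: [0.5555, 0.0108, 0.0258]
orientation: [-3.142, 0.001, -3.135]
wrist_force: [-1.1, 0.7, 0.1]
opening: 0.0228
grasp_force: 59.4
```

{"op": "send_rows", "data": {
  "hand": 0,
  "targets": [
    [[0,0,0,0],[0,0,0,0],[0,0,0,0],[0,0,0,0],[0,0,0,0],[0,0,0,0],[0,0,0,0],[0,0,0,0]]
  ]
}}

```text
time_s: 13.47
position: [0.5553, 0.0107, 0.0254]
orientation: [3.142, 0.0, -3.136]
wrist_force: [-0.5, -0.0, -0.5]
opening: 0.0852
grasp_force: 0.0
```

{"op": "send_rows", "data": {
  "targets": [
    [[0,0,-0.02,0],[0,0,-0.05,0],[0,0,-0.08,0],[0,0,-0.11,0],[0,0,-0.14,0],[0,0,-0.16,0],[0,0,-0.16,0],[0,0,-0.16,0]]
  ]
}}

```text
time_s: 14.13
position: [0.5559, 0.0107, 0.1866]
orientation: [-3.141, 0.003, -3.136]
wrist_force: [-0.5, -0.1, -1.3]
opening: 0.0852
grasp_force: 0.0
```

```bash
python3 go.py .4656 -.415 .185; python3 - <<'E'
from h import *
p,K,T=cam('wrist'); np.savez('pics/w4',p=p,K=K,T=T)
p,K,T=cam('side'); 
hsv=cv2.cvtColor(p,cv2.COLOR_RGB2HSV);m=cv2.inRange(hsv,(20,150,70),(32,255,255))
for c in cv2.findContours(m,0,2)[0]:
    if cv2.contourArea(c)>150:
        q=cv2.boxPoints(cv2.minAreaRect(c)); print(q.round().tolist(),[onz(K,T,*x,.04)[:2].round(3).tolist() for x in q])
save('s4',cv2.resize(p[100:280,200:440],(800,600)))
E
```

```text
[  92.9 -425.1    1.4]
turn to yaw 0.11+pi: -5.960984765916123 t 14.1333 [-0.11  0.27  1.62  0.    1.24 -1.68] [0.55591938 0.01065608 0.18656026] [-3.14136303e+00  2.93908856e-03 -3.13563146e+00]
[[124.0, 293.0], [174.0, 260.0], [247.0, 372.0], [197.0, 404.0]] [[0.091, -0.22], [0.202, -0.171], [0.266, -0.461], [0.173, -0.483]]
[[262.0, 169.0], [332.0, 154.0], [336.0, 177.0], [266.0, 192.0]] [[0.497, 0.072], [0.712, 0.067], [0.673, -0.032], [0.473, -0.023]]
[[351.0, 125.0], [393.0, 125.0], [393.0, 152.0], [351.0, 152.0]] [[0.847, 0.192], [0.971, 0.144], [0.883, 0.015], [0.769, 0.058]]
```

View pics/s4.png

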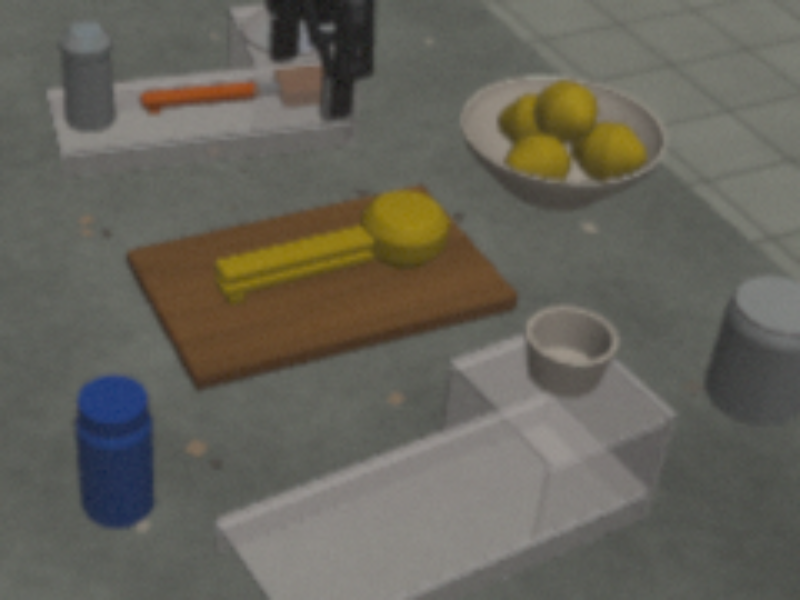

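The press lies flat and released on the board, wholly inside its edges. Now I'll fetch the jar.

{"op": "send_rows", "data": {
  "targets": [
    [[0.005,-0.025,0,0],[0.011,-0.051,0,-1],[0.018,-0.084,0,-2],[0.026,-0.118,0,-3],[0.033,-0.152,0,-4],[0.04,-0.185,0,-5],[0.048,-0.219,0,-6],[0.055,-0.253,0,-6],[0.063,-0.287,0,-6],[0.07,-0.321,0,-6],[0.077,-0.354,0,-6],[0.085,-0.388,0,-6],[0.09,-0.41,0,-6],[0.093,-0.425,0,-6],[0.093,-0.425,0,-6],[0.093,-0.425,0,-6]]
  ]
}}

```text
time_s: 15.57
position: [0.4643, -0.4142, 0.1838]
orientation: [3.138, -0.001, -3.032]
wrist_force: [-0.4, -0.2, -0.9]
opening: 0.0855
grasp_force: 0.0
```

```bash
python3 go.py .4656 -.415 .0405; python3 - <<'E'
from h import *
p,K,T=cam('wrist'); g=cv2.cvtColor(p,cv2.COLOR_RGB2GRAY)
c=cv2.HoughCircles(cv2.GaussianBlur(g,(5,5),1)[130:260,180:330],cv2.HOUGH_GRADIENT,1,60,param1=60,param2=15,minRadius=22,maxRadius=38)
for a in c[0]: print(a, onz(K,T,a[0]+180,a[1]+130,.1))
E
```

```text
[ -1.4  -1.5 143.3]
turn to yaw 0.11+pi: -0.03554711496957452 t 15.5667 [-0.84  0.38  1.47  0.    1.29 -2.52] [ 0.46429717 -0.41416985  0.18376804] [ 3.13811976e+00 -1.22388264e-03 -3.03221307e+00]
[74.5 60.5 32.7] [ 0.45887172 -0.41565113  0.1       ]
```

{"op": "send_rows", "data": {
  "targets": [
    [[-0.001,-0.001,0.02,0],[-0.001,-0.001,0.045,0],[-0.001,-0.001,0.07,0],[-0.001,-0.001,0.095,0],[-0.001,-0.001,0.118,0],[-0.001,-0.001,0.134,0],[-0.001,-0.001,0.143,0],[-0.001,-0.001,0.143,0],[-0.001,-0.001,0.143,0]]
  ]
}}

```text
time_s: 16.37
position: [0.4664, -0.4147, 0.0426]
orientation: [3.141, 0.0, -3.03]
wrist_force: [0.1, -0.2, -0.7]
opening: 0.0855
grasp_force: 0.0
```

{"op": "send_rows", "data": {
  "hand": 0.7,
  "targets": [
    [[0,0,0,0],[0,0,0,0],[0,0,0,0],[0,0,0,0],[0,0,0,0],[0,0,0,0],[0,0,0,0],[0,0,0,0]]
  ]
}}

```text
time_s: 17.03
position: [0.4665, -0.416, 0.0441]
orientation: [-3.14, 0.002, -3.031]
wrist_force: [-0.6, 1.9, 6.1]
opening: 0.0505
grasp_force: 61.9
```

{"op": "send_rows", "data": {
  "targets": [
    [[0,0,-0.01,0],[0,0,-0.03,0],[0,0,-0.055,0],[0,0,-0.08,0],[0.001,0.008,-0.095,0],[0.004,0.03,-0.1,0],[0.007,0.055,-0.1,0],[0.009,0.08,-0.1,0],[0.012,0.105,-0.1,0],[0.014,0.125,-0.1,0],[0.015,0.137,-0.095,0],[0.015,0.137,-0.08,0],[0.015,0.137,-0.06,0],[0.015,0.137,-0.045,0],[0.015,0.137,-0.037,0],[0.015,0.137,-0.034,0],[0.015,0.137,-0.034,0]]
  ]
}}

```text
time_s: 18.45
position: [0.4357, -0.2814, 0.0758]
orientation: [3.141, -0.001, -3.031]
wrist_force: [0.2, 0.1, -1.9]
opening: 0.0503
grasp_force: 62.8
```

{"op": "send_rows", "data": {
  "targets": [
    [[0,0.001,0.001,0],[0,0.001,0.002,0],[0,0.001,0.003,0],[0,0.001,0.003,0]]
  ]
}}

```text
time_s: 18.78
position: [0.4363, -0.2807, 0.0741]
orientation: [-3.14, 0.001, -3.031]
wrist_force: [-0.3, -0.5, 0.7]
opening: 0.0507
grasp_force: 62.9
```

Contact is confirmed: the wrist force has gone from the jar's weight to positive. I'll release and retreat.

{"op": "send_rows", "data": {
  "hand": 0,
  "targets": [
    [[0,0,0,0],[0,0,0,0],[0,0,0,0],[0,0,0,0],[0,0,0,0],[0,0,0,0],[0,0,0,0],[0,0,0,0]]
  ]
}}

```text
time_s: 19.45
position: [0.4358, -0.2802, 0.0733]
orientation: [3.141, -0.0, -3.031]
wrist_force: [0.6, -0.3, -0.6]
opening: 0.0856
grasp_force: 0.0
```

{"op": "send_rows", "data": {
  "targets": [
    [[0,0,-0.02,0],[0,0,-0.05,0],[0,0,-0.08,0],[0,0,-0.11,0],[0,0,-0.14,0],[0,0,-0.16,0],[0,0,-0.18,0],[0,0,-0.18,0],[0,0,-0.18,0],[0,0,-0.18,0]]
  ]
}}

```text
time_s: 20.28
position: [0.4352, -0.2797, 0.2522]
orientation: [3.14, -0.001, -3.031]
wrist_force: [0.2, -0.7, 0.6]
opening: 0.0855
grasp_force: 0.0
```

```bash
python3 - <<'E'
from h import *
p,K,T=cam('side'); save('s5',cv2.resize(p[100:310,200:440],(686,600)))
E
```

```text
(no output)
```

View pics/s5.png

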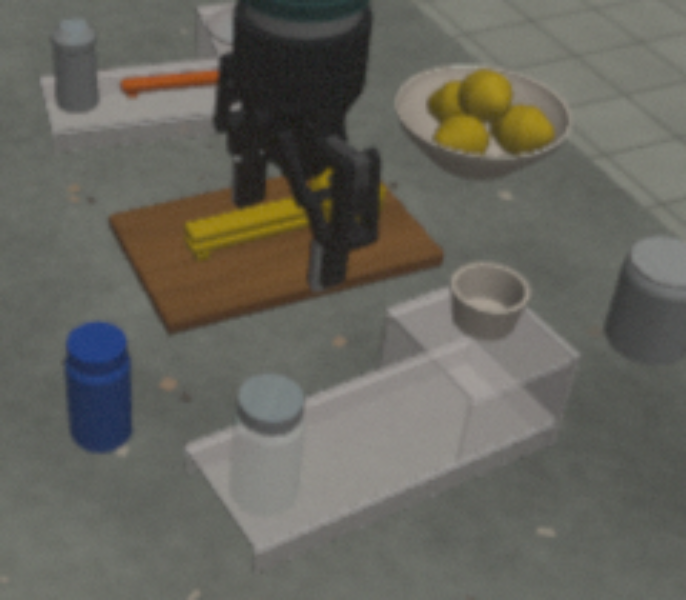

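The jar stands upright on the deck at (270,445), back in its place, and the press is on the board. The gripper is clear of both.

```bash
python3 -c "
from workcell import ctrl; print(ctrl.job_done())"
```

```text
the job is handed in; nothing more can be done
None
```

The job is handed in after about 20 s of robot time: the last pictures show the yellow press flat and released on the board and the glass jar upright back in its place, but the hand-in call returned no verdict.

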